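# Mark the depth of the mast hole

### The arm

A 6-joint arm with a two-finger parallel gripper is mounted at the origin on the work surface. World frame = base frame: x ahead of the robot, y to its left, z up, the work surface at z = 0. Lengths are in m, angles in rad, forces in N, time in s.
With the tool pointing down it reaches from about 0.35 to 0.85 m from the base axis. Payload 8.1 kg.
Tool frame: the origin (TCP) lies at the very end of the fingers, on their centre line; the grasp point (between the pads) lies 19 mm behind it; z points along the fingers, y is the line along which they close (so a half turn about z gives the same grasp; the last joint's range is limited). The gripper opens to 93 mm and grips with 3 to 60 N. Pads are 15 mm wide; open, the fingers measure 128 mm over their backs; the gripper's body (75 mm by 188 mm) begins 65 mm behind the grasp point.
Start: joints at [1.205, 0.13, 1.488, -0, 1.523, -0.085], TCP at [0.166, 0.577, 0.219] pointing down, gripper open.
Joint ranges: [-2.96, 2.96], [-0.89, 2.26], [0.02, 2.5], [-1.34, 4.48], [0, 2.73], [-2.66, 2.66]. Speed limits (rad/s): [2.39, 2.39, 2.79, 3.14, 3.14, 3.14].

### API

Orientations are given as a rotation vector (axis times angle).
In Python, from plant import monitor, eyes, ticket gives the robot as it stands.
- The arm moves only by the tool arm_command, never from a script. Its argument "deltas" is a list that holds one entry, the list of rows, each a list of 6 numbers: the shift along the world's x, y, z in cm, then the turn, a rotation vector about the world's x, y, z in degrees. In form: [[[tx, ty, tz, rx, ry, rz], ...]]. A call has 1 to 12 rows; each row shifts and turns the commanded pose from where the row before left it; what a row does not reach is not made up. A row lasts 1/12 s, in which the tool goes at most 41.7 mm and 7.16 degrees, less where a joint would pass 70% of its speed; a pose out of reach is approached as far as the arm can. A call is refused whole if a number of a shift passes 4.17 or a number of a turn 7.16, either way. A call with a gripper value outside its range is refused whole. "gripper" is the opening, from -1 (shut) to 1 (fully open), set as the call begins (left out, the last holds). The fingers move at their own pace and stop on an object; "squeeze" is the grip in N (left out, the last holds). Time passes only in rows, so rows that do not move let the fingers close. It gives the time, the measured TCP pose, the force, the opening and the grip force at its end, in the units of the state.
- monitor.read_state(): the state, without advancing time (a new reading comes with each control period).
- eyes.read_camera(name): name is "scene" or "side" or "wrist"; returns the picture (384x512x3 uint8, blue, green, red); there is no depth.
- eyes.camera_model(name): a dict with "fx", "fy", "cx", "cy" (pixels), "rvec" (rotation vector, rad) and "tvec" (3), from world to camera coordinates, as OpenCV has them. Camera axes: x right, y down, z forward; pixel columns grow to the right and rows downward; lengths in m; the calibration is good to about 2 mm. A picture is of the moment at which its call begins: read the wrist's pose just before it. camera_model takes no time and is no camera call; for the wrist camera it gives the pose at the moment of the call.
- ticket.close_job(): hands the job in; it is judged then, once.
The state is a dict: "t": time; "q": joint angles; "dq": joint speeds; "joint_torque": joint torques, N m; "tool_pos": TCP position; "orientation": TCP orientation; "force": force on the tool from outside, world axes, zero at the start; "wrist_torque": the same for the moment, N m; "opening": finger opening in m; "gripper_force": force on a finger pad.
Only numpy, scipy, OpenCV 4.12 (cv2) and the standard library are available. Lean on these libraries where they do the work, as an engineer would, in place of code of your own. Each camera call takes 0.05 s, during which the arm holds its last target. There are 200 camera calls.

### The job

Take the depth rod out of its rack and push it gently into the hole in the top of the clamped tower plinth, driving the tight cork washer in it right down, until its tip stands on the solid bottom. Then, with the rod down there, slide the crossbar down the rod until it lies flat on the plinth's top, so that it marks the depth, and leave the gauge standing in the hole, let go. Do not force it, and leave the other things on the bench where they are.

Things in the scene. Friction and masses are not known exactly. Their poses are not given: they have to be found in the camera images.
- gauge: depth rod (loose, about 0.14 kg): upright steel rod, 10 mm diameter with chamfered foot, 78 mm long, carrying at its top a dark knurled round head 22 mm in diameter and 20 mm high (78 to 98 mm above the tip). Origin at the tip, z along the rod towards the head. It starts standing in the rack's hole, which is 28 mm deep and 2 mm wider than the rod.
- gauge_tip (a point): tip of the rod (its foot, same as the gauge's origin)
- gauge_head (a point): centre of the rod's head, on the axis 88 mm above the tip; grip the head from above
- bar_under (a point): centre of the underside of the brass crossbar, on the rod's axis. The crossbar is 110 mm long (gauge x), 20 mm wide (gauge y) and 12 mm thick (from this point up); it slides along the rod, stays where it is left (about 2 N of friction) and starts 50 to 56 mm above the tip. It does not turn about the rod. It can be pushed down with both fingertips astride the head, one on each arm of the bar
- plinth: tower plinth of a wooden model, fixed on the bench: block 80 x 70 x 60 mm (x, y, z) with a 12 mm high foot ledge (124 x 110 mm) and two low dark toe clamps; origin at the centre of its underside. In the middle of its flat top is a vertical hole, 11 mm wide with a 2.5 mm chamfer; blind, its solid bottom 32 to 44 mm down, different every time and not measured
- hole_mouth (a point): centre of the hole's mouth, level with the plinth's top, 60 mm above the bench. 12 to 20 mm down sits a tight cork washer (a false bottom): the rod drives it down before it against a steady 5 to 6 N, until it sinks into its seat and the rod stands on the solid bottom. The plinth bears a push of 20 N, on its top or in the hole, but not much more
- pin (a joint): small sprung contact pin (for the mast's lamp) in the bottom of the hole, 4 mm wide, out of sight: it stands 3 mm proud of the solid bottom and gives way to under 1 N. 0 m: free; 0.003 m: pressed level with the bottom, i.e. the rod stands on the bottom
- rack: wooden block 60 x 60 x 34 mm, fixed, with the hole in which the gauge starts; origin at the centre of its underside
- glue: glue jar with red cap, 52 mm in diameter, 85 mm high; leave it alone
- turret: small wooden model turret, 48 mm in diameter, 105 mm high; leave it alone
- tin: empty metal tin, 70 mm in diameter, 75 mm high; leave it alone
Mind the look-alikes: they are no part of the job. What is shaped like the gauge but turquoise is not meant. There is more than one size of the plinth; the one meant has the size given above.

How it is judged:
On the way, in this order (a step that is already met when the one before it is completed fails the run):
1. the rod stands on the bottom of the plinth's hole, the crossbar still clear of the plinth (value of joint pin above 0.0015 m and horizontal distance between gauge_tip and hole_mouth below 0.004 m and angle between gauge's own z axis and vertical below 0.08 rad and z of bar_under in the frame of plinth above 0.063 m), for 0.2 s.
2. the crossbar is slid down onto the plinth's top with the rod still on the bottom (value of joint pin above 0.0015 m and horizontal distance between gauge_tip and hole_mouth below 0.004 m and angle between gauge's own z axis and vertical below 0.08 rad and z of bar_under in the frame of plinth below 0.0616 m and horizontal distance between bar_under and hole_mouth below 0.006 m), for 0.2 s.
At the end, for the whole second after the job is handed in: The gauge stands at rest in the hole, within 0.08 rad of upright, its tip on the solid bottom (contact pin pressed in by more than 1.5 of its 3 mm), and the underside of the crossbar within 1.6 mm of the plinth's top (all of step 2 and linear speed of gauge below 0.01 m/s); the robot touches nothing.
It fails at once if the gauge presses on the plinth or the bottom of its hole with more than 35 N (contact force between gauge and plinth above 35 N).
It fails at once if the robot presses on the plinth with more than 25 N (contact force between the arm and plinth above 25 N).
It fails at once if the glue jar, turret or tin is moved by more than 20 mm or knocked over (distance of any of glue, turret, tin from where it was at the start of the episode above 0.02 m or angle between any of glue, turret, tin's own z axis and vertical above 0.3 rad).
It also fails if it takes over 62 s, if anything falls off the work surface, if the arm or the gripper's body presses on something with over 40 N, if the wrist force passes 120 N, or if a joint passes its speed limit or range.

## Working session

There is one attempt and no reset: what is moved stays moved. The work goes in short steps, Python scripts to look and compute and a tool call to move; the robot and the scene stay as the last step left them, time stands still between calls to the robot, and variables do not carry over. Pictures are saved under pics/ and viewed, at most 10 in all, crops included, and the job is handed in when it is done.

Besides the shell and the picture viewer there is one more tool, called as a command line: name --argument value ..., lists and objects as JSON in quotes. arm_command: Moves the arm, as the interface text tells. Its arguments: {"type":"object","properties":{"deltas":{"type":"array"},"gripper":{"type":"number"},"squeeze":{"type":"number"}},"required":["deltas"]}

```bash
mkdir -p pics; cat > h.py <<'E'
import cv2, numpy as np
from plant import monitor, eyes, ticket
def cam(n):
    m=eyes.camera_model(n); R=cv2.Rodrigues(np.array(m['rvec'],float))[0]; t=np.array(m['tvec'],float).ravel()
    return m,R,t
def proj(M,p):
    m,R,t=M; c=R@np.array(p)+t; return np.array([m['fx']*c[0]/c[2]+m['cx'],m['fy']*c[1]/c[2]+m['cy']])
def ray(M,u,v):
    m,R,t=M; d=R.T@np.array([(u-m['cx'])/m['fx'],(v-m['cy'])/m['fy'],1]); return -R.T@t,d/np.linalg.norm(d)
def onz(M,u,v,z):
    o,d=ray(M,u,v); return o+d*(z-o[2])/d[2]
def tri(rays):
    A=sum(np.eye(3)-np.outer(d,d) for o,d in rays); b=sum((np.eye(3)-np.outer(d,d))@o for o,d in rays); return np.linalg.solve(A,b)
E
python3 - <<'E'
from h import *
s=monitor.read_state(); print(s)
for n in ['scene','side','wrist']:
    M=cam(n); im=eyes.read_camera(n); cv2.imwrite(f'pics/{n}0.png',im); print(n,M[0]['fx'],-M[1].T@M[2],M[1][2])
E
```

```text
{'t': 0.0, 'q': array([ 1.20460253e+00,  1.31176158e-01,  1.48928116e+00, -1.48145544e-05,
        1.52298408e+00, -8.54030496e-02]), 'dq': array([ 0.0013557 , -0.00049999,  0.00113309, -0.00100616,  0.00014849,
        0.00021208]), 'joint_torque': array([-1.59922674e-03, -5.59859347e+01, -4.91740358e+01,  7.65606528e-02,
        3.59778351e-02, -2.19912135e-04]), 'tool_pos': array([0.16605035, 0.57597248, 0.21757745]), 'orientation': array([-4.39560332e-01, -3.11028507e+00,  2.83513685e-03]), 'force': array([ 0.61682996, -0.59788656,  0.20781685]), 'wrist_torque': array([ 0.00334507,  0.02724987, -0.0154203 ]), 'gripper_force': 0.0, 'opening': 0.09302096059593704}
scene 354.83094620102725 [ 1.04390409 -0.09163385  0.88438303] [-0.58525826  0.0935211  -0.80543564]
side 385.69643259222414 [-0.07684925 -0.74441487  0.78687639] [ 0.47263543  0.64787866 -0.59738512]
wrist 327.6485960795279 [0.10208408 0.5953333  0.3829066 ] [ 0.23127424 -0.06767274 -0.97053214]
```

View pics/scene0.png

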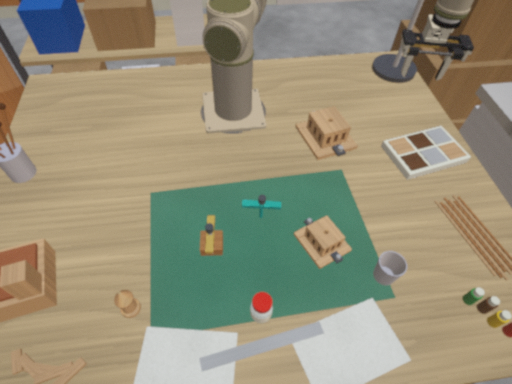

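View pics/side0.png

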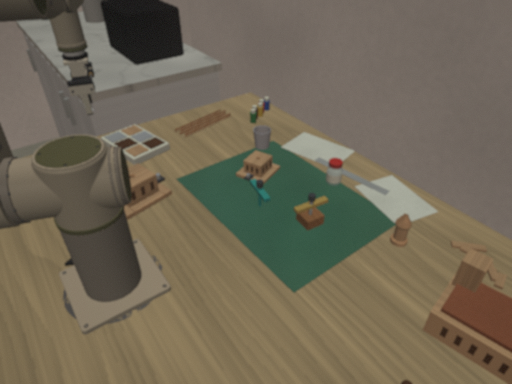

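The scene view shows these candidates:
- **Gauge:** brass gauge at (210,235) in the rack, turquoise look-alike at (262,203).
- **Plinth:** one at (325,237) on the mat, another at (327,128) nearer the robot.

I take the brass gauge and will settle the plinth by size in a close crop.

```bash
python3 - <<'E'
from h import *
a=cv2.imread('pics/scene0.png'); b=cv2.imread('pics/side0.png')
def c(im,x,y,w=64,h=48): return cv2.resize(im[y-h//2:y+h//2,x-w//2:x+w//2],(400,300),interpolation=cv2.INTER_CUBIC)
cv2.imwrite('pics/crop1.png',np.vstack([np.hstack([c(a,211,236),c(a,325,242,72,54)]),np.hstack([c(a,328,132,72,54),c(b,312,211)])]))
E
```

```text
(no output)
```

View pics/crop1.png

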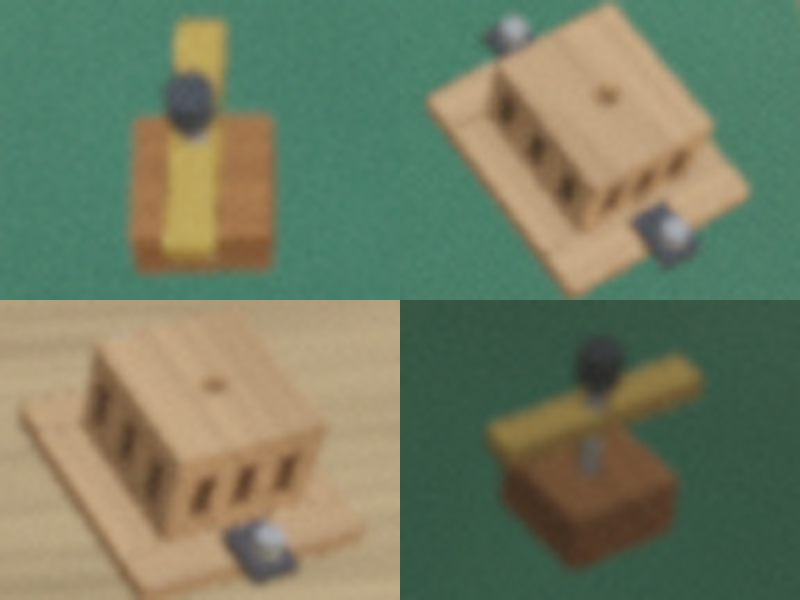

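```bash
python3 - <<'E'
from h import *
M=cam('scene'); k=72/400
np.set_printoptions(precision=4,suppress=True)
for nm,o,L,T,H in [('A',(289,215),[(28,100),(175,295),(350,188)],[(95,65),(190,180),(312,125),(210,5)],(207,97)),('B',(292,105),[(22,110),(145,298),(362,235)],[(95,50),(180,160),(325,130),(240,15)],(214,85))]:
    P=lambda p,z:onz(M,o[0]+p[0]*k,o[1]+p[1]*k,z)
    l=[P(p,.012) for p in L]; print(nm,'ledge',*[np.linalg.norm(l[i+1]-l[i]) for i in range(2)],'ctr',(l[0]+l[2])/2)
    for z in (.045,.06,.08):
        t=[P(p,z) for p in T]; print(z,'top',[round(np.linalg.norm(t[i]-t[i-1]),4) for i in range(4)],'hole',P(H,z),'ctr',sum(t)/4,'dir',t[2]-t[1])
k=64/400; o=(179,212)
for p,z in [((190,85),.100),((190,100),.095),((200,20),.074),((200,250),.074),((135,115),.034),((272,115),.034),((272,235),.034),((135,238),.034)]: print(p,onz(M,o[0]+p[0]*k,o[1]+p[1]*k,z))
# head via tri
S=cam('side'); o2=(280,187)
print('head',tri([ray(M,179+190*k,212+103*k),ray(S,280+199*k,187+66*k)]))
# bar ends
for a,b in [((200,20),(95,430)),((190,248),(300,370))]: pass
print('hd proj',proj(M,(0,0,0)))
E
```

```text
A ledge 0.124417823139598 0.11068933322084945 ctr [0.5891 0.1883 0.012 ]
0.045 top [np.float64(0.072), np.float64(0.0754), np.float64(0.0706), np.float64(0.0809)] hole [0.5822 0.1944 0.045 ] ctr [0.5792 0.1923 0.045 ] dir [-0.0217  0.0672  0.    ]
0.06 top [np.float64(0.0707), np.float64(0.074), np.float64(0.0693), np.float64(0.0795)] hole [0.5905 0.1892 0.06  ] ctr [0.5875 0.1872 0.06  ] dir [-0.0213  0.066   0.    ]
0.08 top [np.float64(0.069), np.float64(0.0722), np.float64(0.0677), np.float64(0.0775)] hole [0.6015 0.1824 0.08  ] ctr [0.5986 0.1805 0.08  ] dir [-0.0208  0.0644  0.    ]
B ledge 0.17407722650847177 0.15006682656962278 ctr [0.1825 0.307  0.012 ]
0.045 top [np.float64(0.1045), np.float64(0.1083), np.float64(0.0975), np.float64(0.1139)] hole [0.1421 0.3286 0.045 ] ctr [0.1437 0.3252 0.045 ] dir [-0.0148  0.0964  0.    ]
0.06 top [np.float64(0.1026), np.float64(0.1063), np.float64(0.0958), np.float64(0.1119)] hole [0.1582 0.3211 0.06  ] ctr [0.1598 0.3178 0.06  ] dir [-0.0146  0.0947  0.    ]
0.08 top [np.float64(0.1001), np.float64(0.1038), np.float64(0.0935), np.float64(0.1092)] hole [0.1797 0.3111 0.08  ] ctr [0.1813 0.3079 0.08  ] dir [-0.0142  0.0924  0.    ]
(190, 85) [ 0.5535 -0.1194  0.1   ]
(190, 100) [ 0.5577 -0.1201  0.095 ]
(200, 20) [ 0.5047 -0.1137  0.074 ]
(200, 250) [ 0.6161 -0.1217  0.074 ]
(135, 115) [ 0.5247 -0.1469  0.034 ]
(272, 115) [ 0.5325 -0.0868  0.034 ]
(272, 235) [ 0.5919 -0.0922  0.034 ]
(135, 238) [ 0.5857 -0.1503  0.034 ]
head [ 0.5596 -0.121   0.0947]
hd proj [233.1181 111.1435]
```

The crops settle it. The plinth at (325,237) has a 124 x 111 mm ledge, so it is the right size; the other measures 174 mm. Its hole is at about (0.589, 0.188). The brass gauge's axis is at about (0.558, -0.119), with the bar yawed about -4°. I'm moving above the gauge now.

arm_command --deltas '[[[1.63,-2.9,0,0,0,-3.25],[1.63,-2.9,0,0,0,-3.25],[1.63,-2.9,0,0,0,-3.25],[1.63,-2.9,0,0,0,-3.25],[1.63,-2.9,0,0,0,-3.25],[1.63,-2.9,0,0,0,-3.25],[1.63,-2.9,0,0,0,-3.25],[1.63,-2.9,0,0,0,-3.25],[1.63,-2.9,0,0,0,-3.25],[1.63,-2.9,0,0,0,-3.25],[1.63,-2.9,0,0,0,-3.25],[1.63,-2.9,0,0,0,-3.25]]]' --gripper 1

```text
t: 1.15
tool_pos: [0.3622, 0.227, 0.2186]
orientation: [1.456, 2.784, 0.0]
force: [0.8, -0.3, 0.2]
opening: 0.093
gripper_force: 0.0
```

arm_command --deltas '[[[1.63,-2.9,0,0,0,-3.25],[1.63,-2.9,0,0,0,-3.25],[1.63,-2.9,0,0,0,-3.25],[1.63,-2.9,0,0,0,-3.25],[1.63,-2.9,0,0,0,-3.25],[1.63,-2.9,0,0,0,-3.25],[1.63,-2.9,0,0,0,-3.25],[1.63,-2.9,0,0,0,-3.25],[1.63,-2.9,0,0,0,-3.25],[1.63,-2.9,0,0,0,-3.25],[1.63,-2.9,0,0,0,-3.25],[0,0,0,0,0,0]]]'

```text
t: 2.15
tool_pos: [0.5425, -0.0953, 0.2177]
orientation: [2.245, 2.196, -0.002]
force: [-0.6, 0.2, 0.3]
opening: 0.0927
gripper_force: 0.0
```

```bash
python3 - <<'E'
from h import *
from scipy.spatial.transform import Rotation as Ro
s=monitor.read_state(); print(s['t'],s['tool_pos'],Ro.from_rotvec(s['orientation']).as_matrix().round(4).tolist(),s['force'])
M=cam('wrist'); im=eyes.read_camera('wrist'); cv2.imwrite('pics/wrist1.png',im); print(-M[1].T@M[2], proj(M,(.558,-.119,.104)))
np.savez('w1.npz',R=M[1],t=M[2],K=[M[0][k] for k in('fx','fy','cx','cy')])
E
```

```text
2.15 [ 0.54245101 -0.09528262  0.21770908] [[0.0219, 0.9998, -0.0005], [0.9998, -0.0219, -0.0017], [-0.0017, -0.0005, -1.0]] [-0.56487838  0.20878452  0.26574845]
[ 0.54389531 -0.02782732  0.38276896] [278.28161923 213.3932325 ]
```

View pics/wrist1.png

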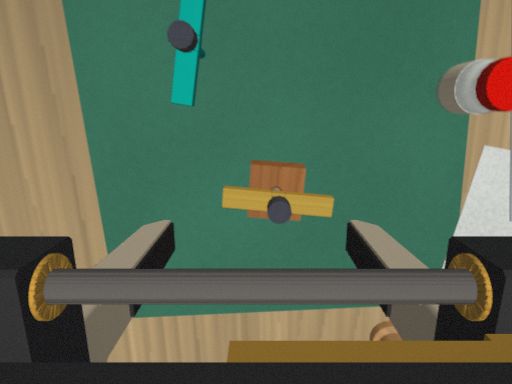

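The wrist view shows the gauge head at about (279,209), with the bar running from (222,197) to (333,206) and the rack beneath. Next I'll measure these by mask.

```bash
python3 - <<'E'
from h import *
im=cv2.imread('pics/wrist1.png'); M=cam('wrist')
hsv=cv2.cvtColor(im,cv2.COLOR_BGR2HSV)
roi=np.zeros(im.shape[:2],bool); roi[150:232,200:345]=1
dark=(roi&(hsv[...,2]<75)&(hsv[...,1]<110)).astype('uint8')
yel=(roi&(hsv[...,0]>17)&(hsv[...,0]<32)&(hsv[...,1]>140)&(hsv[...,2]>100)).astype('uint8')
n,l,st,ce=cv2.connectedComponentsWithStats(dark); i=1+st[1:,4].argmax(); print('head',ce[i],st[i])
c=max(cv2.findContours(dark,0,2)[0],key=cv2.contourArea); print('circ',cv2.minEnclosingCircle(c))
u,v=ce[i]
for z in(.094,.104): print(z,onz(M,u,v,z))
c=max(cv2.findContours(yel,0,2)[0],key=cv2.contourArea); b=cv2.boxPoints(cv2.minAreaRect(c)); print(b.tolist())
e=sorted([tuple(p) for p in b]); a=(np.array(e[0])+e[1])/2; d=(np.array(e[2])+e[3])/2
A=onz(M,*a,.068);B=onz(M,*d,.068);print(A,B,(A+B)/2,np.linalg.norm(A-B),np.degrees(np.arctan2(*(B-A)[[1,0]])))
E
```

```text
head [276.77586207 201.28448276] [268 197  22  15 116]
circ ((278.0724792480469, 206.7044677734375), 10.950304985046387)
0.094 [ 0.55621273 -0.10809323  0.094     ]
0.104 [ 0.55575168 -0.10524534  0.104     ]
[[221.32064819335938, 207.05307006835938], [223.35818481445312, 185.14959716796875], [332.8986511230469, 195.33941650390625], [330.8611145019531, 217.24288940429688]]
[ 0.50331102 -0.10916935  0.068     ] [ 0.61256726 -0.12169956  0.068     ] [ 0.55793914 -0.11543445  0.068     ] 0.1099724184128116 -6.542465627159962
```

```bash
python3 - <<'E'
from h import *
im=cv2.imread('pics/wrist1.png'); M=cam('wrist')
g=im[190:228,262:298].max(2)
m=np.zeros(im.shape[:2],'uint8'); m[190:228,262:298]=(g<85)
n,l,st,ce=cv2.connectedComponentsWithStats(m); i=1+st[1:,4].argmax(); c=max(cv2.findContours(m,0,2)[0],key=cv2.contourArea); r=cv2.minEnclosingCircle(c)
print(st[i],ce[i],r, onz(M,*ce[i],.096),onz(M,*r[0],.096))
for row in m[190:228,262:298]: print(''.join('#' if x else '.' for x in row))
E
```

```text
[268 196  23  28 496] [278.6108871  209.59072581] ((278.47344970703125, 209.42919921875), 13.581111907958984) [ 0.55775131 -0.11545324  0.096     ] [ 0.5576263 -0.1152964  0.096    ]
....................................
....................................
....................................
....................................
....................................
....................................
.................#..................
...........##########...............
..........#############.............
.........###############............
........#################...........
.......###################..........
.......###################..........
.......####################.........
......#####################.........
......#####################.........
......######################........
......######################........
......######################........
......######################........
......#############.#########.......
......#######################.......
......#######################.......
......#######################.......
.......######################.......
.......#####################........
.......#####################........
.......#####################........
........###################.........
.........#################..........
.........###############.#..........
...........#############............
.............#########..............
................##..................
....................................
....................................
....................................
....................................
```

```bash
python3 - <<'E'
from h import *
s=monitor.read_state(); print(s['t'],s['tool_pos'],s['dq'].round(4),s['q'])
E
```

```text
2.2 [ 0.54149048 -0.09300024  0.21764686] [ 0.0471 -0.0409  0.0388  0.0171  0.0174 -0.006 ] [-2.63107640e-01 -4.25684183e-03  1.63035309e+00 -4.44585483e-04
  1.51691256e+00 -2.44360569e-01]
```

arm_command --deltas '[[[0.6,-0.9,-1.5,0,0,-2.5],[0.6,-0.9,-1.5,0,0,-2.5],[0,0,-1.5,0,0,0],[0,0,-1,0,0,0],[0,0,0,0,0,0],[0,0,0,0,0,0],[0,0,0,0,0,0]]]'

```text
t: 2.78
tool_pos: [0.5534, -0.108, 0.1646]
orientation: [2.33, 2.106, 0.001]
force: [0.5, -1.0, 0.0]
opening: 0.0931
gripper_force: 0.0
```

arm_command --deltas '[[[0.3,-0.6,0,0,0,0],[0.26,-0.55,0,0,0,0],[0,0,0,0,0,0],[0,0,0,0,0,0],[0,0,0,0,0,0],[0,0,0,0,0,0]]]'

```text
t: 3.28
tool_pos: [0.5587, -0.12, 0.1637]
orientation: [-2.332, -2.105, 0.0]
force: [-0.5, 0.5, -0.1]
opening: 0.0929
gripper_force: 0.0
```

```bash
python3 - <<'E'
from h import *
from scipy.spatial.transform import Rotation as Ro
s=monitor.read_state(); print(s['t'],s['tool_pos'],Ro.from_rotvec(s['orientation']).as_matrix().round(4).tolist(),s['force'])
M=cam('wrist'); im=eyes.read_camera('wrist'); cv2.imwrite('pics/wrist2.png',im)
hsv=cv2.cvtColor(im,cv2.COLOR_BGR2HSV)
p=proj(M,(.559,-.1195,.104)); print('pred',p)
x,y=p.astype(int); m=np.zeros(im.shape[:2],'uint8'); m[y-30:y+30,x-28:x+28]=im[y-30:y+30,x-28:x+28].max(2)<85
n,l,st,ce=cv2.connectedComponentsWithStats(m); i=1+st[1:,4].argmax(); print(st[i],ce[i])
for q in (l[y-30:y+30:2,x-28:x+28]==i): print(''.join('#' if k else '.' for k in q))
b=st[i]; r=327.6*.011/(M[1]@np.array([.559,-.1195,.104])+M[2])[2]; print('r',r,'ctr from bottom edge',onz(M,b[0]+b[2]/2-.5,b[1]+b[3]-.5-r,.104))
yel=((hsv[...,0]>17)&(hsv[...,0]<32)&(hsv[...,1]>140)&(hsv[...,2]>100)).astype('uint8'); yel[:y-60]=0;yel[y+35:]=0; yel[:,:x-120]=0; yel[:,x+120:]=0
c=max(cv2.findContours(yel,0,2)[0],key=cv2.contourArea); bb=cv2.boxPoints(cv2.minAreaRect(c)); e=np.array(sorted(bb.tolist()))
A=onz(M,*e[:2].mean(0),.068);B=onz(M,*e[2:].mean(0),.068);print((A+B)/2,np.linalg.norm(A-B),np.degrees(np.arctan2(*(B-A)[[1,0]])))
E
```

```text
3.2833 [ 0.55872199 -0.12001204  0.16366989] [[0.1019, 0.9948, -0.0001], [0.9948, -0.1019, 0.0001], [0.0001, -0.0001, -1.0]] [-0.45044673  0.5284173  -0.1320749 ]
pred [260.63980423 205.10356149]
[247 184  29  34 761] [260.74375821 201.12877792]
........................................................
........................................................
........................................................
........................................................
........................................................
.........................#########......................
.....................################...................
...................####################.................
.................########################...............
.................##########.##############..............
................##########################..............
................###########################.............
...............############################.............
...............##################.##.######.............
...............##############.###.##########............
[... 311 characters left out ...]
#############..................
.........................#########......................
........................................................
........................................................
........................................................
........................................................
........................................................
........................................................
........................................................
........................................................
r 15.380211053330163 ctr from bottom edge [ 0.55947993 -0.1173193   0.104     ]
[ 0.55937669 -0.11862909  0.068     ] 0.11013435160655312 -6.82362854242636
```

View pics/wrist2.png

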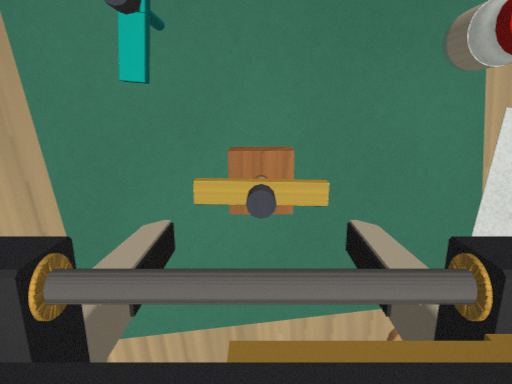

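The wrist view shows the head at (261,201), centred between the fingers, and the bar lying along the closing line. I descend and grip.

arm_command --deltas '[[[0.08,0.13,-1.5,0,0,0],[0,0,-2,0,0,0],[0,0,-2,0,0,0],[0,0,-1.5,0,0,0],[0,0,-0.8,0,0,0],[0,0,-0.5,0,0,0],[0,0,0,0,0,0],[0,0,0,0,0,0],[0,0,0,0,0,0]]]'

```text
t: 4.08
tool_pos: [0.5604, -0.1189, 0.082]
orientation: [2.33, 2.104, 0.002]
force: [-0.3, 0.4, 0.4]
opening: 0.0932
gripper_force: 0.0
```

arm_command --deltas '[[[0,0,0,0,0,0],[0,0,0,0,0,0],[0,0,0,0,0,0],[0,0,0,0,0,0],[0,0,0,0,0,0],[0,0,0,0,0,0],[0,0,0,0,0,0],[0,0,0,0,0,0],[0,0,0,0,0,0]]]' --gripper -1 --squeeze 35

```text
t: 4.83
tool_pos: [0.5595, -0.1187, 0.0806]
orientation: [-2.332, -2.105, 0.0]
force: [-0.3, -0.1, -0.1]
opening: 0.0377
gripper_force: 0.0
```

arm_command --deltas '[[[0,0,0,0,0,0],[0,0,0,0,0,0],[0,0,0,0,0,0],[0,0,0,0,0,0],[0,0,0,0,0,0],[0,0,0,0,0,0]]]'

```text
t: 5.33
tool_pos: [0.5595, -0.1187, 0.0806]
orientation: [-2.332, -2.105, 0.0]
force: [0.0, -1.1, 0.5]
opening: 0.0212
gripper_force: 35.0
```

```bash
python3 - <<'E'
from h import *
s=monitor.read_state(); print(s['t'],s['tool_pos'],s['opening'],s['gripper_force'],s['force'])
E
```

```text
5.3333 [ 0.55954348 -0.118685    0.08062324] 0.021180785350354687 34.9999737739563 [ 0.04398956 -1.11053924  0.45535471]
```

The head is gripped: opening 21 mm, 35 N. I lift and carry it to just short of the plinth.

arm_command --deltas '[[[0,0,0.7,0,0,0],[0,0,1,0,0,0],[0,0,1.5,0,0,0],[0,0,2,0,0,0],[0,0,2,0,0,0],[0,0,2,0,0,0],[0,0,1.8,0,0,0],[0,0,1.5,0,0,0],[0,0,0.7,0,0,0],[0.2,1,0.3,0,0,0],[0.3,1.5,0,0,0,0],[0.3,2,0,0,0,0]]]'

```text
t: 6.33
tool_pos: [0.5674, -0.0734, 0.2153]
orientation: [-2.333, -2.103, 0.001]
force: [0.4, 0.7, -2.3]
opening: 0.0212
gripper_force: 35.0
```

arm_command --deltas '[[[0.4,2.2,0,0,0,0],[0.4,2.2,0,0,0,0],[0.4,2.2,0,0,0,0],[0.4,2.2,0,0,0,0],[0.4,2.2,0,0,0,0],[0.2,2,0,0,0,0],[0,1.5,0,0,0,0],[0,0.9,0,0,0,0],[0,0,0,0,0,0],[0,0,0,0,0,0],[0,0,0,0,0,0],[0,0,0,0,0,0]]]'

```text
t: 7.33
tool_pos: [0.5895, 0.0793, 0.2155]
orientation: [2.333, 2.104, -0.001]
force: [-0.2, -0.5, -0.8]
opening: 0.0212
gripper_force: 35.0
```

```bash
python3 - <<'E'
from h import *
s=monitor.read_state(); print(s['t'],s['tool_pos'],s['orientation'],s['force'],s['opening'])
M=cam('wrist'); im=eyes.read_camera('wrist'); cv2.imwrite('pics/wrist3.png',im); print(proj(M,(.5895,.188,.06)))
import pickle; pickle.dump(M,open('M3.pkl','wb'))
E
```

```text
7.3333 [0.58949643 0.07933818 0.21548883] [ 2.33281306e+00  2.10407513e+00 -6.32272092e-04] [-0.17739441 -0.47212206 -0.79244037] 0.021163928698818474
[248.21718098  63.19273469]
```

View pics/wrist3.png

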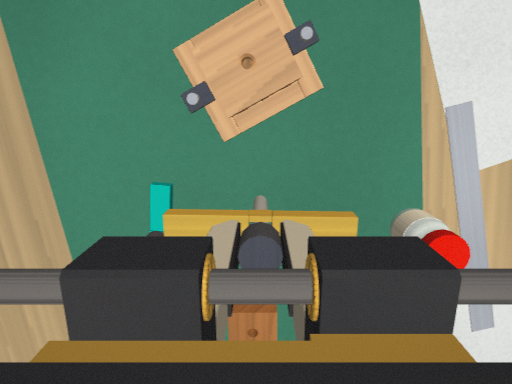

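The plinth's hole shows at (248,61) and the rod's foot at (260,200), below the yellow bar. Measuring both:

```bash
python3 - <<'E'
from h import *
import pickle; M=pickle.load(open('M3.pkl','rb'))
im=cv2.imread('pics/wrist3.png'); g=cv2.cvtColor(im,cv2.COLOR_BGR2GRAY)
p=g[48:76,234:263].astype(int); med=np.median(p); m=(p<med-25).astype('uint8')
n,l,st,ce=cv2.connectedComponentsWithStats(m); i=1+st[1:,4].argmax(); print(st[i],ce[i]+[234,48]); u=ce[i]+[234,48]
print('hole',onz(M,*u,.06))
for r in m: print(''.join('#' if x else '.' for x in r))
T=np.array([.5895,.0793,.2155]); tip=T-[0,0,.0746]
print('tip pred',proj(M,tip),'edge r',5*.3276/ (M[1]@tip+M[2])[2])
for r in g[188:214,246:276:1]: print(' '.join('%3d'%x for x in r))
E
```

```text
[  7   6  14  15 163] [246.98159509  60.68711656]
hole [0.58861173 0.19026503 0.06      ]
.............................
.............................
.............................
.............................
.............................
.............................
.........########............
........##########...........
........###########..........
........############.........
........#############........
........#############........
.......#############.........
.......#############.........
.......#############.........
.......############..........
.......############..........
........##########...........
........##########...........
.........########............
...........#####.............
.............................
.............................
.............................
.............................
.............................
.............................
.............................
tip pred [260.33305316 200.20609993] edge r 6.579643147584964
106 104 106 105 105 104 104 104 103  98 105 103 101 100 101 103 105 104 101 105 103 105 104 103 101 101 105 
[... 2311 characters left out ...]
 108 104 101 102 114 123 128 138 142 143 143 141 143 140 137 129 116 104 104 104 103 102 101 104 102
111 109 110 117 120 112 112 109 110 120 128 133 138 138 143 140 142 142 136 136 132 123 110 110 106 106 105 106 104 101
138 133 125 126 132 134 134 134 135 133 135 135 136 136 134 133 134 133 136 135 136 134 134 136 135 127 113 120 121 122
136 138 133 135 136 139 135 138 136 133 134 135 135 137 134 134 137 136 132 134 135 135 135 137 134 128 120 128 134 131
138 134 136 136 136 135 140 138 136 138 139 137 136 136 136 135 138 133 136 136 137 134 138 139 136 124 114 127 136 135
138 134 132 130 137 135 138 136 136 137 135 138 138 138 139 137 135 139 139 138 138 139 138 136 139 126 114 126 134 133
```

The rod's foot agrees with its predicted place to within 1 mm. The hole is at about (0.5886, 0.190). I move over it with the tip about 10 mm up and check.

arm_command --deltas '[[[0,1,0,0,0,0],[0,2,0,0,0,0],[0,2.5,0,0,0,0],[0,2.5,-1,0,0,0],[-0.1,2,-1.5,0,0,0],[0,1.07,-1.5,0,0,0],[0,0,-1.5,0,0,0],[0,0,-1,0,0,0],[0,0,-0.5,0,0,0],[0,0,0,0,0,0],[0,0,0,0,0,0],[0,0,0,0,0,0]]]'

```text
t: 8.38
tool_pos: [0.5894, 0.1907, 0.1469]
orientation: [2.332, 2.104, 0.003]
force: [-0.3, -0.3, -1.1]
opening: 0.0214
gripper_force: 35.0
```

```bash
python3 - <<'E'
from h import *
import pickle
s=monitor.read_state(); print(s['t'],s['tool_pos'],s['orientation'],s['force'],s['opening'])
M=cam('wrist'); im=eyes.read_camera('wrist'); S=cam('side'); sd=eyes.read_camera('side'); C=cam('scene'); sc=eyes.read_camera('scene')
T=s['tool_pos']; tip=T-[0,0,.0746]
pts=[]
def crop(im,M,f,w):
    p=proj(M,(.5886,.190,.06)); q=proj(M,tip); print(p,q); x,y=p.astype(int); x0=x-w//2; y0=y-int(w*.375)
    return cv2.resize(im[y0:y0+int(w*.75),x0:x0+w],(390,292),interpolation=cv2.INTER_CUBIC),(x0,y0,390/w)
a,ia=crop(im,M,1,130); b,ib=crop(sd,S,1,56); c,ic=crop(sc,C,1,56); print(ia,ib,ic)
cv2.imwrite('pics/mix4.png',np.vstack([np.hstack([a,b]),np.hstack([c,np.zeros_like(c)])])); cv2.imwrite('pics/w4.png',im)
E
```

```text
8.3833 [0.58935766 0.19072392 0.14694665] [2.33192799 2.10385604 0.00250022] [-0.25378977 -0.26331803 -1.10531544] 0.021365471520818288
[259.27159559 197.0195501 ] [260.15077461 200.23077474]
[257.24650265 157.80754719] [257.284611   154.65567225]
[326.35051256 231.83778648] [327.55257284 229.68239267]
(np.int64(194), np.int64(149), 3.0) (np.int64(229), np.int64(136), 6.964285714285714) (np.int64(298), np.int64(210), 6.964285714285714)
```

View pics/mix4.png

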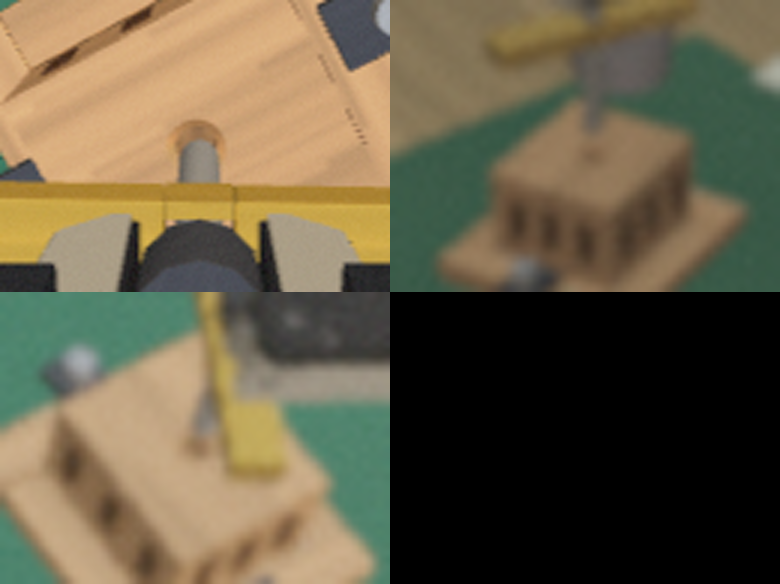

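The wrist crop shows the hole's ring centred near pixel (259,198) and the rod's foot beside it. A correction of about -0.05 cm in x and -0.15 cm in y is needed. I go down to the mouth.

arm_command --deltas '[[[-0.05,-0.15,0,0,0,0],[0,0,-0.3,0,0,0],[0,0,-0.3,0,0,0],[0,0,-0.3,0,0,0],[0,0,-0.2,0,0,0],[0,0,-0.1,0,0,0],[0,0,-0.1,0,0,0],[0,0,0,0,0,0],[0,0,0,0,0,0]]]'

```text
t: 9.28
tool_pos: [0.588, 0.1896, 0.1326]
orientation: [-2.332, -2.105, 0.0]
force: [-0.2, -0.0, -1.8]
opening: 0.0212
gripper_force: 35.0
```

arm_command --deltas '[[[0,0,-0.1,0,0,0],[0,0,-0.1,0,0,0],[0,0,-0.1,0,0,0],[0,0,-0.1,0,0,0],[0,0,0,0,0,0],[0,0,0,0,0,0]]]'

```text
t: 9.78
tool_pos: [0.588, 0.1895, 0.1285]
orientation: [-2.332, -2.105, 0.0]
force: [-0.3, 0.1, -2.6]
opening: 0.0214
gripper_force: 35.0
```

The tip is 6 mm into the hole with no side force. Continuing down to the cork.

arm_command --deltas '[[[0,0,-0.1,0,0,0],[0,0,-0.1,0,0,0],[0,0,-0.1,0,0,0],[0,0,-0.1,0,0,0],[0,0,-0.1,0,0,0],[0,0,-0.1,0,0,0],[0,0,0,0,0,0],[0,0,0,0,0,0]]]'

```text
t: 10.45
tool_pos: [0.588, 0.1895, 0.1225]
orientation: [-2.332, -2.105, 0.0]
force: [-0.6, -0.5, -1.6]
opening: 0.0213
gripper_force: 35.0
```

arm_command --deltas '[[[0,0,-0.1,0,0,0],[0,0,-0.1,0,0,0],[0,0,-0.1,0,0,0],[0,0,-0.1,0,0,0],[0,0,-0.1,0,0,0],[0,0,-0.1,0,0,0],[0,0,0,0,0,0],[0,0,0,0,0,0]]]'

```text
t: 11.12
tool_pos: [0.5882, 0.1895, 0.1166]
orientation: [2.332, 2.105, 0.0]
force: [-0.4, 0.8, 1.3]
opening: 0.0215
gripper_force: 35.0
```

arm_command --deltas '[[[0,0,-0.1,0,0,0],[0,0,-0.1,0,0,0],[0,0,-0.1,0,0,0],[0,0,-0.1,0,0,0],[0,0,0,0,0,0],[0,0,0,0,0,0]]]'

```text
t: 11.62
tool_pos: [0.588, 0.1895, 0.1124]
orientation: [-2.332, -2.105, 0.0]
force: [1.3, -0.2, 1.0]
opening: 0.0212
gripper_force: 35.0
```

arm_command --deltas '[[[0,0,-0.1,0,0,0],[0,0,-0.1,0,0,0],[0,0,-0.1,0,0,0],[0,0,-0.1,0,0,0],[0,0,-0.1,0,0,0],[0,0,-0.1,0,0,0],[0,0,-0.1,0,0,0],[0,0,0,0,0,0]]]'

```text
t: 12.28
tool_pos: [0.588, 0.1895, 0.1053]
orientation: [-2.332, -2.105, 0.0]
force: [1.6, 0.6, 1.9]
opening: 0.0213
gripper_force: 35.0
```

arm_command --deltas '[[[0,0,-0.05,0,0,0],[0,0,-0.05,0,0,0],[0,0,-0.05,0,0,0],[0,0,0,0,0,0]]]'

```text
t: 12.62
tool_pos: [0.5881, 0.1895, 0.1041]
orientation: [-2.332, -2.105, -0.0]
force: [-0.1, -0.6, 2.0]
opening: 0.0212
gripper_force: 35.0
```

arm_command --deltas '[[[0,0,-0.05,0,0,0],[0,0,-0.05,0,0,0],[0,0,0,0,0,0]]]'

```text
t: 12.87
tool_pos: [0.588, 0.1895, 0.103]
orientation: [-2.332, -2.105, 0.0]
force: [0.9, 1.1, 1.8]
opening: 0.021
gripper_force: 35.0
```

arm_command --deltas '[[[0,0,-0.05,0,0,0],[0,0,-0.05,0,0,0],[0,0,0,0,0,0]]]'

```text
t: 13.12
tool_pos: [0.588, 0.1895, 0.102]
orientation: [2.332, 2.105, -0.0]
force: [1.0, 0.6, 2.9]
opening: 0.0212
gripper_force: 35.0
```

arm_command --deltas '[[[0,0,-0.05,0,0,0],[0,0,-0.05,0,0,0],[0,0,0,0,0,0]]]'

```text
t: 13.37
tool_pos: [0.588, 0.1895, 0.101]
orientation: [-2.332, -2.105, 0.0]
force: [1.3, -0.6, 2.7]
opening: 0.0211
gripper_force: 35.0
```

arm_command --deltas '[[[0,0,-0.05,0,0,0],[0,0,0,0,0,0]]]'

```text
t: 13.53
tool_pos: [0.588, 0.1895, 0.1005]
orientation: [-2.332, -2.105, 0.0]
force: [2.1, 1.0, 3.2]
opening: 0.021
gripper_force: 35.0
```

arm_command --deltas '[[[0,0,-0.05,0,0,0],[0,0,-0.05,0,0,0],[0,0,0,0,0,0]]]'

```text
t: 13.78
tool_pos: [0.5881, 0.1895, 0.0995]
orientation: [2.332, 2.105, -0.0]
force: [0.8, 1.0, 2.8]
opening: 0.0213
gripper_force: 35.0
```

arm_command --deltas '[[[0,0,-0.05,0,0,0],[0,0,0,0,0,0]]]'

```text
t: 13.95
tool_pos: [0.588, 0.1895, 0.099]
orientation: [-2.332, -2.105, 0.0]
force: [0.9, 0.1, 2.8]
opening: 0.0213
gripper_force: 35.0
```

arm_command --deltas '[[[0,0,-0.05,0,0,0],[0,0,-0.05,0,0,0],[0,0,0,0,0,0]]]'

```text
t: 14.2
tool_pos: [0.588, 0.1895, 0.098]
orientation: [2.332, 2.105, -0.0]
force: [-0.1, -0.4, 2.4]
opening: 0.0213
gripper_force: 35.0
```

arm_command --deltas '[[[0,0,-0.05,0,0,0],[0,0,0,0,0,0]]]'

```text
t: 14.37
tool_pos: [0.5881, 0.1895, 0.0976]
orientation: [2.332, 2.105, -0.0]
force: [-0.1, 0.1, 3.1]
opening: 0.0211
gripper_force: 35.0
```

arm_command --deltas '[[[0,0,-0.05,0,0,0],[0,0,-0.05,0,0,0],[0,0,0,0,0,0]]]'

```text
t: 14.62
tool_pos: [0.588, 0.1895, 0.0965]
orientation: [-2.332, -2.105, 0.0]
force: [0.4, -0.2, 3.2]
opening: 0.021
gripper_force: 35.0
```

arm_command --deltas '[[[0,0,-0.05,0,0,0],[0,0,0,0,0,0]]]'

```text
t: 14.78
tool_pos: [0.588, 0.1895, 0.0961]
orientation: [-2.332, -2.105, 0.0]
force: [1.2, -0.6, 2.3]
opening: 0.0208
gripper_force: 35.0
```

arm_command --deltas '[[[0,0,-0.05,0,0,0],[0,0,-0.05,0,0,0],[0,0,0,0,0,0]]]'

```text
t: 15.03
tool_pos: [0.588, 0.1895, 0.095]
orientation: [-2.332, -2.105, 0.0]
force: [1.9, 0.3, 3.2]
opening: 0.021
gripper_force: 35.0
```

arm_command --deltas '[[[0,0,-0.05,0,0,0],[0,0,0,0,0,0]]]'

```text
t: 15.2
tool_pos: [0.5881, 0.1895, 0.0946]
orientation: [2.332, 2.105, 0.0]
force: [1.2, 0.2, 3.6]
opening: 0.0211
gripper_force: 35.0
```

arm_command --deltas '[[[0,0,-0.05,0,0,0],[0,0,-0.05,0,0,0],[0,0,0,0,0,0]]]'

```text
t: 15.45
tool_pos: [0.5881, 0.1895, 0.0936]
orientation: [2.332, 2.105, 0.0]
force: [0.7, -0.2, 2.6]
opening: 0.0212
gripper_force: 35.0
```

arm_command --deltas '[[[0,0,-0.05,0,0,0],[0,0,0,0,0,0]]]'

```text
t: 15.62
tool_pos: [0.5881, 0.1895, 0.0931]
orientation: [2.332, 2.105, 0.0]
force: [0.3, 0.1, 2.7]
opening: 0.021
gripper_force: 35.0
```

arm_command --deltas '[[[0,0,-0.05,0,0,0],[0,0,-0.05,0,0,0],[0,0,0,0,0,0]]]'

```text
t: 15.87
tool_pos: [0.5884, 0.1897, 0.093]
orientation: [2.331, 2.105, 0.001]
force: [-0.9, 0.7, 9.0]
opening: 0.0211
gripper_force: 35.0
```

arm_command --deltas '[[[0,0,-0.05,0,0,0],[0,0,0,0,0,0]]]'

```text
t: 16.03
tool_pos: [0.5886, 0.1898, 0.0929]
orientation: [2.331, 2.105, 0.002]
force: [-1.5, -0.9, 11.6]
opening: 0.0212
gripper_force: 35.0
```

arm_command --deltas '[[[0,0,-0.05,0,0,0],[0,0,0,0,0,0],[0,0,0,0,0,0],[0,0,0,0,0,0],[0,0,0,0,0,0]]]'

```text
t: 16.45
tool_pos: [0.5887, 0.1898, 0.0929]
orientation: [2.331, 2.105, 0.003]
force: [-2.4, 0.1, 12.6]
opening: 0.0211
gripper_force: 35.0
```

The rod stopped dead at TCP z = 0.093, about 41.6 mm deep, with the force rising to 12.6 N: it is on the solid bottom with the bar still clear. I ease the push and open just clear of the head.

arm_command --deltas '[[[0,0,0.1,0,0,0],[0,0,0.05,0,0,0],[0,0,0,0,0,0],[0,0,0,0,0,0]]]'

```text
t: 16.78
tool_pos: [0.5882, 0.1896, 0.093]
orientation: [2.332, 2.105, 0.001]
force: [0.1, -0.7, 5.5]
opening: 0.0214
gripper_force: 35.0
```

arm_command --deltas '[[[0,0,0,0,0,0],[0,0,0,0,0,0],[0,0,0,0,0,0],[0,0,0,0,0,0],[0,0,0,0,0,0],[0,0,0,0,0,0]]]' --gripper -0.2

```text
t: 17.28
tool_pos: [0.5878, 0.1894, 0.0922]
orientation: [-2.331, -2.105, 0.001]
force: [0.9, 0.4, -0.5]
opening: 0.0369
gripper_force: 0.0
```

```bash
python3 - <<'E'
from h import *
s=monitor.read_state(); print(s['t'],s['tool_pos'],s['opening'],s['force'])
im=eyes.read_camera('wrist'); sd=eyes.read_camera('side'); S=cam('side'); x,y=proj(S,(.5886,.1895,.08)).astype(int)
a=cv2.resize(im[150:384,100:412],(480,360)); b=cv2.resize(sd[y-27:y+27,x-18:x+18],(240,360),interpolation=cv2.INTER_CUBIC)
cv2.imwrite('pics/mix5.png',np.hstack([a,b]))
E
```

```text
17.2833 [0.58778124 0.18943358 0.0922185 ] 0.036948542082765296 [ 0.94842425  0.39579712 -0.4650165 ]
```

View pics/mix5.png

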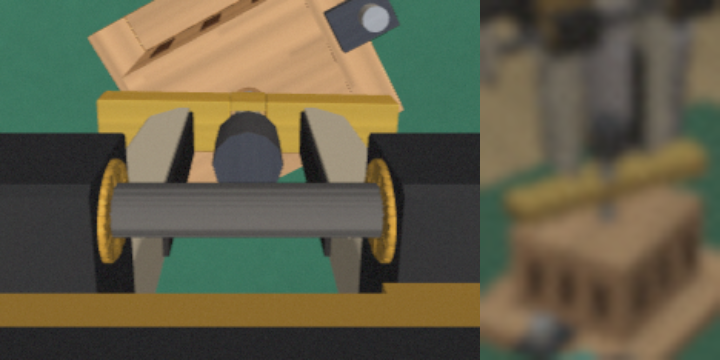

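The fingers stand astride the head above the bar's arms. I push the bar down.

arm_command --deltas '[[[0,0,-0.2,0,0,0],[0,0,-0.2,0,0,0],[0,0,-0.2,0,0,0],[0,0,-0.2,0,0,0],[0,0,-0.2,0,0,0],[0,0,-0.2,0,0,0],[0,0,-0.1,0,0,0],[0,0,-0.1,0,0,0],[0,0,-0.1,0,0,0],[0,0,0,0,0,0],[0,0,0,0,0,0]]]'

```text
t: 18.3
tool_pos: [0.588, 0.1895, 0.0775]
orientation: [-2.332, -2.105, 0.0]
force: [-0.2, 0.6, 0.2]
opening: 0.037
gripper_force: 0.1
```

arm_command --deltas '[[[0,0,-0.1,0,0,0],[0,0,-0.1,0,0,0],[0,0,0,0,0,0],[0,0,0,0,0,0]]]'

```text
t: 18.63
tool_pos: [0.588, 0.1895, 0.0755]
orientation: [-2.332, -2.105, 0.0]
force: [0.6, 0.1, 0.5]
opening: 0.0371
gripper_force: 0.2
```

arm_command --deltas '[[[0,0,-0.1,0,0,0],[0,0,-0.05,0,0,0],[0,0,-0.05,0,0,0],[0,0,0,0,0,0],[0,0,0,0,0,0]]]'

```text
t: 19.05
tool_pos: [0.588, 0.1895, 0.0736]
orientation: [-2.332, -2.105, 0.0]
force: [-0.2, 0.0, 0.6]
opening: 0.0372
gripper_force: 0.4
```

arm_command --deltas '[[[0,0,-0.05,0,0,0],[0,0,-0.05,0,0,0],[0,0,0,0,0,0],[0,0,0,0,0,0]]]'

```text
t: 19.38
tool_pos: [0.5881, 0.1895, 0.0726]
orientation: [2.332, 2.105, 0.0]
force: [-0.1, 0.2, 1.3]
opening: 0.0373
gripper_force: 0.4
```

arm_command --deltas '[[[0,0,-0.05,0,0,0],[0,0,-0.05,0,0,0],[0,0,0,0,0,0],[0,0,0,0,0,0]]]'

```text
t: 19.72
tool_pos: [0.5881, 0.1895, 0.0723]
orientation: [2.332, 2.105, 0.0]
force: [-2.4, -0.9, 6.0]
opening: 0.0373
gripper_force: 3.1
```

arm_command --deltas '[[[0,0,-0.05,0,0,0],[0,0,0,0,0,0],[0,0,0,0,0,0],[0,0,0,0,0,0]]]'

```text
t: 20.05
tool_pos: [0.5881, 0.1895, 0.0723]
orientation: [2.332, 2.105, 0.0]
force: [-3.9, -1.3, 9.3]
opening: 0.0367
gripper_force: 4.8
```

The bar lies flat: it stopped at z = 0.072, with force rising to 9 N. I back off upward.

arm_command --deltas '[[[0,0,0.1,0,0,0],[0,0,0.1,0,0,0],[0,0,0.2,0,0,0],[0,0,0.2,0,0,0],[0,0,0,0,0,0],[0,0,0,0,0,0]]]'

```text
t: 20.55
tool_pos: [0.5881, 0.1895, 0.0772]
orientation: [2.332, 2.105, 0.0]
force: [-0.0, -0.0, 0.4]
opening: 0.0374
gripper_force: 0.0
```

arm_command --deltas '[[[0,0,0,0,0,0],[0,0,0,0,0,0],[0,0,0.5,0,0,0],[0,0,1,0,0,0],[0,0,1.5,0,0,0],[0,0,2,0,0,0],[0,0,2,0,0,0],[0,0,2,0,0,0],[0,0,1.5,0,0,0],[0,0,1,0,0,0],[0,0,0,0,0,0],[0,0,0,0,0,0]]]' --gripper 0.3

```text
t: 21.55
tool_pos: [0.5885, 0.1896, 0.1929]
orientation: [2.331, 2.105, 0.002]
force: [0.3, -0.1, -1.3]
opening: 0.0599
gripper_force: 0.0
```

```bash
python3 - <<'E'
from h import *
s=monitor.read_state(); print(s['t'],s['tool_pos'],s['opening'],s['force'])
im=eyes.read_camera('wrist'); sd=eyes.read_camera('side'); sc=eyes.read_camera('scene'); C=cam('scene'); S=cam('side')
def cr(i,M):
    x,y=proj(M,(.5886,.1895,.08)).astype(int); return cv2.resize(i[y-36:y+36,x-24:x+24],(240,360),interpolation=cv2.INTER_CUBIC)
cv2.imwrite('pics/mix6.png',np.hstack([cv2.resize(im[130:250,190:340],(320,360)) ,cr(sd,S),cr(sc,C)]))
E
```

```text
21.55 [0.58845041 0.18960991 0.19285983] 0.05994105334750044 [ 0.28854916 -0.0853305  -1.25330787]
```

View pics/mix6.png

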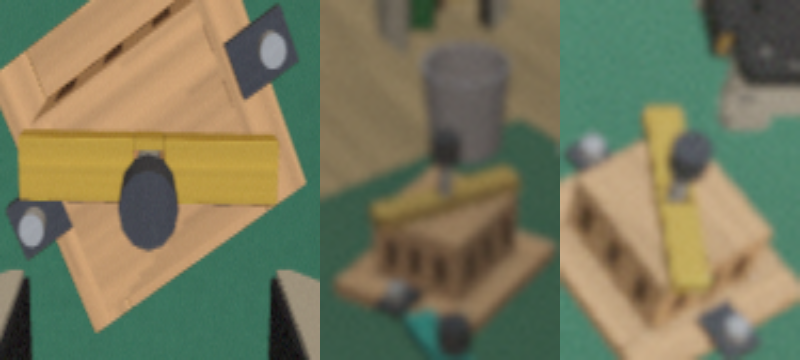

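The gauge stands upright in the plinth's hole with its bar flat on the top, and the gripper is clear. I hand the job in.

```bash
python3 -c "
from h import *
print(ticket.close_job())"
```

```text
the job is handed in; nothing more can be done
None
```

The job is handed in, with no verdict returned: the depth rod stands let go in the hole of the right-sized plinth, its tip about 41.6 mm down on the solid bottom and its crossbar pushed flat onto the top, with measured force peaking at 12.6 N.

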